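# Open a tight bead jar in the one-handed jar stand

### The arm

A 6-joint arm with a two-finger parallel gripper is mounted at the origin on the work surface. World frame = base frame: x ahead of the robot, y to its left, z up, the work surface at z = 0. Lengths are in mm, angles in rad, forces in N, time in s.
With the tool pointing down it reaches from about 375 to 975 mm from the base axis. Payload 3.8 kg.
Tool frame: the origin (TCP) lies on the centre line of the jaws, within the pads' length; the fingertips stand 8 mm ahead of it and the grasp point (between the pads) lies 11 mm behind it; z points along the fingers, y is the direction in which the jaws open and shut (so a half turn about z gives the same grasp; the last joint's range is limited). The gripper opens to 88 mm and grips with 3 to 60 N. Pads are 18 mm wide; open, the fingers measure 123 mm over their backs; the gripper's body (75 mm by 187 mm) begins 45 mm behind the grasp point.
Start: joints at [-1.245, 0.264, 1.604, -0, 1.274, -0.037], TCP at [239.547, -631.059, 246.706] pointing down, gripper open.
Joint ranges: [-2.63, 2.63], [-0.94, 2.18], [0.31, 2.57], [-1.31, 4.45], [0, 2.66], [-2.55, 2.55]. Speed limits (rad/s): [2.57, 2.57, 3.14, 3.14, 3.14, 3.14].

### API

Orientations are given as a 3x3 rotation matrix whose columns are the frame's x, y, z axes.
In Python, from station import move_to, move_l, move_joints, let_go, close, sleep, inverse_kinematics, sense, camera, calibration, MotionError, job_done gives the robot as it stands. Calls block until the motion is done:
- move_to(position, orientation): joint-space move of the TCP to a pose.
- move_l(position, orientation=None, speed=150, until_force=None): straight line of the TCP; orientation=None keeps the orientation; speed is the mean speed in mm/s. With until_force (N) it stops when the force on the tool has changed by that much, and returns True; else False.
- move_joints(angles): joint-space move.
- let_go() and close(grip_force=None): open the fingers fully, or close them until they stop; grip_force is the grip in N (None keeps the last).
- sleep(seconds).
- inverse_kinematics(position, orientation): joint angles nearest the present ones, or None.
- sense(): the state.
- camera(name): name is "side" or "top"; returns the picture (384x512x3 uint8, red, green, blue); there is no depth.
- calibration(name): a dict with "intrinsics" (3x3 intrinsics, pixels), "extrinsics" (4x4, takes a point from camera to world coordinates). Camera axes: x right, y down, z forward; pixel columns grow to the right and rows downward; lengths in mm; the calibration is good to about 2 mm. A picture is of the moment at which its call begins. calibration takes no time and is no camera call.
A pose or a line that the arm cannot do raises MotionError and nothing moves.
- job_done(): hands the job in, once; it reports no verdict.
The state is a dict: "clock": time; "joint_pos": joint angles; "qvel": joint speeds; "joint_efforts": joint torques, N m; "tcp_pos": TCP position; "tool_rot": TCP orientation; "contact_force": force on the tool from outside, world axes, zero at the start; "moment": the same for the moment, N m; "gripper_width": finger opening in mm.
Only numpy, scipy, OpenCV 4.12 (cv2) and the standard library are available. Lean on these libraries where they do the work, as an engineer would, in place of code of your own. Each camera call takes 0.05 s, during which the arm holds its last target. There are 200 camera calls.

### The job

Swing the desk lamp's light bar to the left, an eighth of a turn or more, clear of the jar stand; then stand the square bead jar upright, right down in the stand's square well, so that it cannot turn. Unscrew its tight red cap there, stop turning once the threads let go (well under a third of a turn), lift the cap straight up just clear of the jar's mouth and finish still holding it there, level, at most a few centimetres above the jar, with the jar staying in the well and nothing else on the table shifted or tipped.

Things in the scene. Friction and masses are not known exactly. Their poses are not given: they have to be found in the camera images.
- jar: square clear-glass jar with coloured beads fixed inside, about 0.3 kg: body 62 x 62 mm, flat shoulder 70 mm up. Origin: centre of its underside, z up, x and y square to its sides. It stands on the table on the robot's right, in one of three places shared with the tin and a bead case. It may be carried by its closed cap.
- jar_mouth (a point): centre of the jar's open mouth, under the cap: the rim of the round neck (42 mm across), 96 mm above the jar's underside.
- cap: red ribbed plastic lug cap on the jar, 57 mm across (12 facets, one facing its x axis, one every 30 degrees), 24 mm high. Origin: centre of its lower edge, z up. Closed, it is 77 mm above the jar's origin on the same axis, 7 mm clear of the shoulder. Tight at the start, its x axis 8 to 22 degrees anticlockwise (from above) of the jar's; 0.4 to 0.7 N m start it.
- cap_top (a point): centre of the cap's flat top (white disc), 24 mm above its lower edge. Three lugs in the cap sit under three threads of the neck. Turned anticlockwise, it is free once its x axis is more than 54 degrees round from the jar's, and catches again past 116; between, it lifts straight off. Pulled before that it only lifts the jar. On the bare table the jar would turn with it.
- stand: white one-handed jar-opening stand, fixed: base plate 116 x 182 x 6 mm, a rubber-lined square well over its origin, and 88 mm along +y a small round well that is not used. Origin on the table under the square well's centre, x and y square to its walls. Well: 69 x 69 mm inside, floor 6 mm, wall tops 40 mm above the table, walls 8 mm thick.
- well (a point): centre of the square well's floor, 6 mm above the table; axes as the stand's. The jar fits in any of four quarter turns, with 3.5 mm play each side, and can then turn about 7 degrees either way at most.
- lamp: LED desk lamp, fixed: round grey base 160 mm across on the far side of the table, vertical aluminium post 18 mm thick on its centre. Origin at the centre of the underside.
- lamp_bar (a joint): the lamp's light bar, swinging level about the post: flat, 36 mm wide, 14 mm thick, its end 380 mm from the post, underside 286 and top 300 mm above the table. 0: along the lamp's -x, towards the robot, over the stand; positive (rad): swung to the robot's left (+y), stop at 1.4. Starts at -0.08 to 0.2. Light friction (0.12 N m); stays where left.
- lamp_tip (a point): centre of the free end of the light bar, mid thickness, 293 mm above the table.
- lamp_hinge (a point): on the post's axis at the bar's mid thickness, 293 mm above the table.
- tin: bystander: round steel tin with blue lid, 76 mm across, 55 mm high. Origin under its centre.
- case_near: bystander: clear divided bead case, 101 x 67 mm, 23 mm high, on the robot's right. Origin under its centre.
- case_left: bystander: the same kind of bead case on the robot's left. Origin under its centre.
- tape: bystander: roll of brown packing tape lying flat, 104 mm across, 48 mm high. Origin under its centre.
- vase: bystander: blue ceramic vase, 104 mm across, 190 mm high, far right. Origin under its centre.
- cutter: bystander: yellow safety cutter lying flat, 153 mm long, 24 mm wide, 14 mm thick. Origin under it, 20 mm towards the blade from the middle of its yellow handle.
- carton: bystander: small taped cardboard box, 110 x 80 mm, 75 mm high, on the robot's left. Origin under its centre.
Not all that is in view belongs to the job. There is more than one size of the jar; the job needs the middle-sized. Of the things that look like the cap, the smaller one is meant.

How it is judged:
By the outcome, as a careful person would: the job done as asked, in the order asked, and still so for the second after the job is handed in, while the arm keeps its last pose, push and grip.
It also fails if it takes over 58 s, if anything falls off the work surface, if the arm or the gripper's body presses on something with over 40 N, if the wrist force passes 120 N, or if a joint passes its speed limit or range.

## Working session

There is one attempt and no reset: what is moved stays moved. The work goes in short steps, each a Python script; the robot and the scene stay as the last script left them, time stands still between calls to the robot, and variables do not carry over. Pictures are saved under pics/ and viewed, about 8 in all and at most 12, crops included, and the job is handed in when it is done.

```bash
mkdir -p pics; ls
python3 - <<'E'
from station import *
import cv2,numpy as np
for n in("side","top"):
    im=camera(n);cv2.imwrite(f"pics/{n}0.png",cv2.cvtColor(im,cv2.COLOR_RGB2BGR))
    c=calibration(n);print(n,np.round(c["intrinsics"],1).tolist(),np.round(c["extrinsics"],3).tolist())
a=cv2.imread("pics/side0.png");b=cv2.imread("pics/top0.png")
cv2.imwrite("pics/both0.png",np.vstack([a,b]))
print(sense())
E
```

```text
pics
side [[435.0, 0.0, 259.1], [0.0, 435.0, 190.2], [0.0, 0.0, 1.0]] [[-0.932, -0.247, 0.266, 188.099], [-0.362, 0.607, -0.707, 912.017], [0.013, -0.755, -0.655, 1046.116], [0.0, 0.0, 0.0, 1.0]]
top [[360.2, 0.0, 258.0], [0.0, 360.2, 195.0], [0.0, 0.0, 1.0]] [[0.061, -0.978, 0.198, 342.207], [-0.998, -0.06, 0.011, -20.075], [0.001, -0.198, -0.98, 1178.199], [0.0, 0.0, 0.0, 1.0]]
{'clock': 0.1, 'joint_pos': array([-1.24488172e+00,  2.64689135e-01,  1.60523325e+00,  9.79795706e-06,
        1.27369964e+00, -3.68817074e-02]), 'qvel': array([ 2.99319811e-04, -3.30540829e-05, -2.45217159e-03, -9.87322539e-04,
       -4.40163006e-04, -9.34725374e-05]), 'joint_efforts': array([ 5.63308258e-04, -5.03615284e+01, -3.58072078e+01,  7.31939008e-02,
        2.33237736e-02, -4.11504038e-05]), 'tcp_pos': array([ 239.36303617, -630.46522781,  245.50712243]), 'tool_rot': array([[ 9.34909145e-01,  3.54886573e-01, -6.40878931e-04],
       [ 3.54887142e-01, -9.34907166e-01,  1.92554057e-03],
       [ 8.41861870e-05, -2.02764518e-03, -9.99997941e-01]]), 'contact_force': array([-0.88378604,  0.03570642,  0.07558258]), 'moment': array([-0.01882106, -0.00927124, -0.00983739]), 'gripper_width': 88.13705680418066}
```

View pics/side0.png

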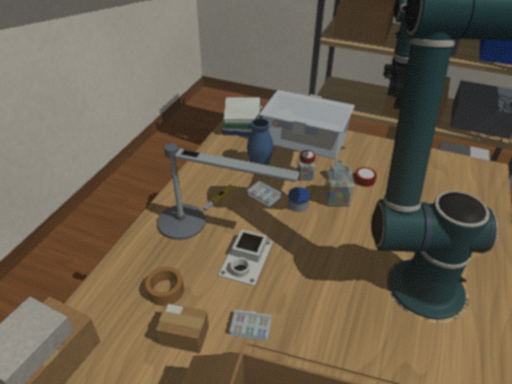

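View pics/top0.png

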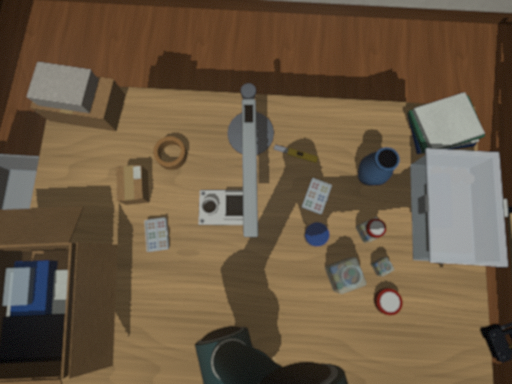

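Side view: capped jar at (307,165), large open jar (340,188), loose large cap (365,176), stand (247,252), lamp tip (297,174). 
Top view candidates are the capped jar (375,228), large open jar (347,276), small jar (383,266) and loose larger cap (388,300). By the description I choose the capped jar at (375,228), and will check it in a close crop.

Run:
```python
import cv2,numpy as np
s=cv2.imread("pics/side0.png");t=cv2.imread("pics/top0.png")
R=lambda a:cv2.resize(a,(400,300),interpolation=cv2.INTER_CUBIC)
A=np.hstack([R(t[205:265,335:415]),R(s[142:202,280:360])])
B=np.hstack([R(t[176:236,190:270]),R(s[225:285,205:285])])
cv2.imwrite("pics/crop0.png",np.vstack([A,B]))
```

```text
(no output)
```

View pics/crop0.png

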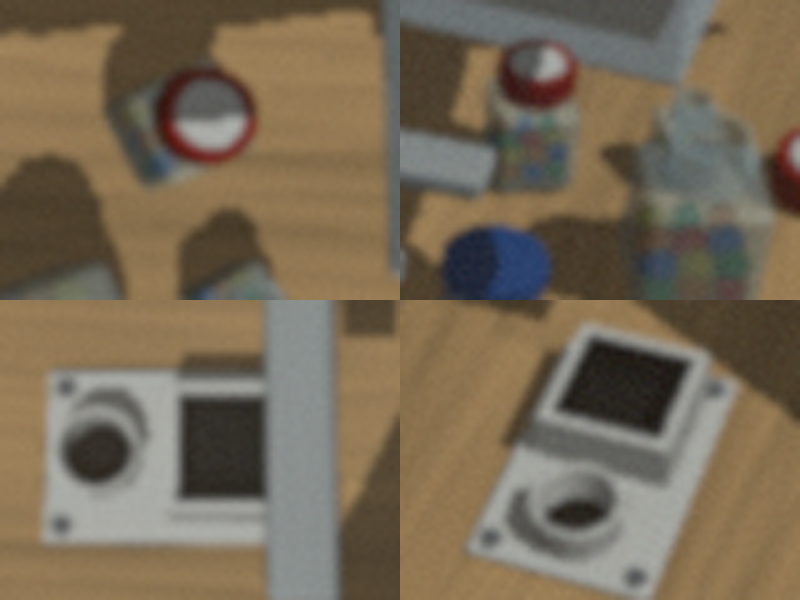

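The crop confirms a red cap with a white disc on an upright square jar of middle size, with no other capped jar. The stand's square well is half under the light bar in the top view, but fully visible from the side.

```bash
cat > h.py <<'E'
from station import *
import cv2,numpy as np
from scipy.spatial.transform import Rotation as Ro
def shot(n,f=None):
    im=camera(n)
    if f: cv2.imwrite(f"pics/{f}.png",cv2.cvtColor(im,cv2.COLOR_RGB2BGR))
    return im
def ray(n,uv):
    c=calibration(n);E=np.array(c["extrinsics"]);K=np.array(c["intrinsics"])
    d=E[:3,:3]@np.linalg.solve(K,[uv[0],uv[1],1]);return E[:3,3],d/np.linalg.norm(d)
def onz(n,uv,z):
    o,d=ray(n,uv);return o+d*(z-o[2])/d[2]
def tri(a,b):  # side px, top px -> point, miss distance
    (o,d),(p,e)=ray("side",a),ray("top",b)
    s=np.linalg.lstsq(np.c_[d,-e],p-o,rcond=None)[0]
    A,B=o+d*s[0],p+e*s[1];return (A+B)/2,np.linalg.norm(A-B)
def proj(n,P):
    c=calibration(n);E=np.array(c["extrinsics"]);q=np.linalg.inv(E)@np.r_[P,1]
    q=np.array(c["intrinsics"])@q[:3];return q[:2]/q[2]
def down(yaw): # jaw (tool y) along yaw
    c,s=np.cos(yaw),np.sin(yaw);return np.array([[s,c,0],[-c,s,0],[0,0,-1.]])
def redcap(im,box):
    x0,y0,x1,y1=box;a=im[y0:y1,x0:x1].astype(int)
    m=((a[...,0]>70)&(a[...,0]>1.8*a[...,1])&(a[...,0]>1.8*a[...,2])).astype(np.uint8)
    cs=cv2.findContours(m,cv2.RETR_EXTERNAL,cv2.CHAIN_APPROX_NONE)[0]
    c=max(cs,key=cv2.contourArea)+[x0,y0];return cv2.convexHull(c)
E
python3 - <<'E'
from h import *
s=cv2.cvtColor(cv2.imread("pics/side0.png"),cv2.COLOR_BGR2RGB);t=cv2.cvtColor(cv2.imread("pics/top0.png"),cv2.COLOR_BGR2RGB)
print("tip",tri((297,174),(251,236)),onz("top",(251,237),300)); print("hinge",tri((171,150),(248,90)),onz("top",(248,90),300))
def white(im,box):
    h=redcap(im,box);m=np.zeros(im.shape[:2],np.uint8);cv2.fillPoly(m,[h],1)
    a=im.astype(int);w=(m>0)&(a.max(2)-a.min(2)<40)
    c=max(cv2.findContours(w.astype(np.uint8),0,1)[0],key=cv2.contourArea);M=cv2.minEnclosingCircle(c)
    e=cv2.fitEllipse(c); return h.reshape(-1,2),e
hs,es=white(s,(295,140,330,170));ht,et=white(t,(355,210,395,245))
print(es,et,"captop",tri(es[0],et[0]))
for n,p in dict(tin=(317,233),bigjar=(348,275),smalljar=(383,266),bigcap=(388,300),casen=(317,196),binedge=(414,205)).items(): print(n,np.round(onz("top",p,40)))
print("vase top",onz("top",(387,157),190),"jar base corners", [np.round(onz("top",p,0)) for p in [(357.5,224),(365,242)]])
E
```

```text
tip (array([418.58653311,   0.55559731, 297.4364213 ]), np.float64(2.525180611493977)) [4.14702005e+02 1.13908099e-01 3.00000000e+02]
hinge (array([799.0355024 ,  32.48307851, 297.69276943]), np.float64(5.352465608123688)) [800.78709317  32.96056713 300.        ]Traceback (most recent call last):
  File "<stdin>", line 9, in <module>
  File "<stdin>", line 8, in white
cv2.error: OpenCV(4.12.0) /io/opencv/modules/imgproc/src/shapedescr.cpp:361: error: (-201:Incorrect size of input array) There should be at least 5 points to fit the ellipse in function 'fitEllipseNoDirect'
```

```bash
cat > /tmp/m.py <<'E'
from h import *
def meas(s,t,bs,bt):
    out=[]
    for im,b in((s,bs),(t,bt)):
        h=redcap(im,b).reshape(-1,2);out.append(h)
    return out
E
python3 - <<'E'
import sys;sys.path.insert(0,'/tmp')
from m import *
s=cv2.cvtColor(cv2.imread("pics/side0.png"),cv2.COLOR_BGR2RGB);t=cv2.cvtColor(cv2.imread("pics/top0.png"),cv2.COLOR_BGR2RGB)
hs,ht=meas(s,t,(295,140,330,170),(355,210,395,245))
print(cv2.boundingRect(hs),cv2.boundingRect(ht),cv2.minEnclosingCircle(ht),cv2.fitEllipse(ht))
cs=np.mean([hs.min(0),hs.max(0)],0);ct=np.mean([ht.min(0),ht.max(0)],0)
print("cap mid",tri(cs,ct))
for n,p in dict(tin=(317,233),bigjar=(348,275),smalljar=(383,266),bigcap=(388,300),casen=(317,196),binedge=(414,205)).items(): print(n,np.round(onz("top",p,40)))
print("vase top",onz("top",(387,157),190),"jar base corners", [np.round(onz("top",p,0)) for p in [(357.5,224),(365,242)]])
E
python3 - <<'E'
from h import *
H=np.array([799,33]);r=300;off=33
R=down(np.pi/2)  # jaw along y
def p(th,o=off): 
    u=np.array([-np.cos(th),np.sin(th)]);n=np.array([np.sin(th),np.cos(th)]);return np.r_[H+r*u-o*n,272]
q=p(-.08,70);print(q,inverse_kinematics(q,R),[inverse_kinematics(p(a),R) is not None for a in np.linspace(0,1.1,5)])
close(10)
t0=sense();a=q.copy();a[2]=330
move_l([239,-631,330],speed=250)
move_to(a,R);move_l(q,speed=150)
for th in (.15,.4,.65,.9,1.1): move_l(p(th),speed=200)
print(sense()["contact_force"],sense()["clock"])
b=p(1.1,80);move_l(b,speed=250)
b[2]=330;print(b);move_l(b,speed=250);let_go()
shot("side","side1");shot("top","top1");print(sense()["clock"])
E
```

```text
(306, 156, 9, 7) (367, 228, 18, 9) ((375.5, 231.0), 8.558721542358398) ((375.5392150878906, 230.9419403076172), (11.386025428771973, 17.048118591308594), 95.10902404785156)
cap mid (array([ 471.27264529, -374.63346735,   74.33644167]), np.float64(0.8720082588348129))
tin [ 461. -201.   40.]
bigjar [ 338. -300.   40.]
smalljar [ 372. -408.   40.]
bigcap [ 271. -423.   40.]
casen [ 581. -198.   40.]
binedge [ 570. -509.   40.]
vase top [ 675.12567482 -371.18331438  190.        ] jar base corners [array([ 503., -339.,    0.]), array([ 446., -364.,    0.])]Traceback (most recent call last):
  File "<stdin>", line 6, in <module>
  File "scipy/spatial/transform/_rotation.pyx", line 1143, in scipy.spatial.transform._rotation.Rotation.from_matrix
ValueError: Non-positive determinant (left-handed or null coordinate frame) in rotation matrix 0: [[ 1.000000e+00  6.123234e-17  0.000000e+00]
 [-6.123234e-17  1.000000e+00  0.000000e+00]
 [ 0.000000e+00  0.000000e+00 -1.000000e+00]].
```

```bash
sed -i 's/\[\[s,c,0\],\[-c,s,0\]/[[-s,c,0],[c,s,0]/; s/a\[...,0\]>70/a[...,0]>45/' h.py
python3 - <<'E'
from h import *
H=np.array([799,33]);r=300;off=33
R=down(-np.pi/2)
def p(th,o=off): 
    u=np.array([-np.cos(th),np.sin(th)]);n=np.array([np.sin(th),np.cos(th)]);return np.r_[H+r*u-o*n,272]
q=p(-.08,70);print(q,inverse_kinematics(q,R),[inverse_kinematics(p(a),R) is not None for a in np.linspace(0,1.1,5)])
close(10)
a=q.copy();a[2]=330
move_l([239,-631,330],speed=250)
move_to(a,R);move_l(q,speed=150)
for th in (.15,.4,.65,.9,1.1): move_l(p(th),speed=200)
print(sense()["contact_force"],sense()["clock"])
b=p(1.1,80);move_l(b,speed=250)
b[2]=330;print(b);move_l(b,speed=250);let_go()
s=shot("side","side1");t=shot("top","top1");print(sense()["clock"])
cv2.imwrite("pics/m1.png",cv2.resize(np.vstack([s,t])[...,::-1],(450,675))[:600])
hs=redcap(s,(295,140,330,170)).reshape(-1,2);ht=redcap(t,(355,210,395,245)).reshape(-1,2)
print(cv2.boundingRect(hs),cv2.boundingRect(ht))
print("cap mid",tri(np.mean([hs.min(0),hs.max(0)],0),np.mean([ht.min(0),ht.max(0)],0)))
E
```

```text
[505.55351669 -60.75052763 272.        ] [-1.68513582e-01 -6.84786492e-02  1.92020925e+00 -4.44089210e-16
  1.28986205e+00  1.40228275e+00] [True, True, True, True, True]
[-0.65481508 -0.15219741 -0.00433201] 7.375
[591.62457477 264.0745183  330.        ]
9.525
(301, 156, 14, 7) (367, 219, 18, 18)
cap mid (array([ 483.41075628, -376.31902643,   70.26433617]), np.float64(5.379423702745341))
```

View pics/top1.png

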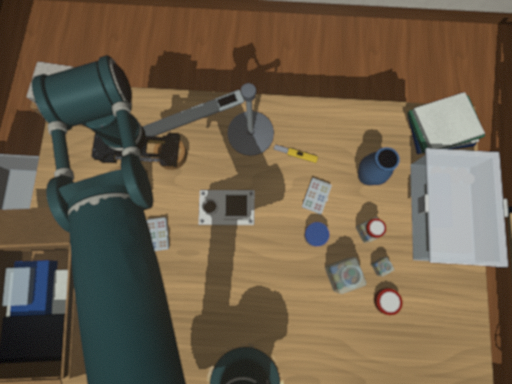

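Top view: the light bar is swung left to about 65–70°, the stand (227,207) is fully visible with its square well at (237,205), and the other objects are unmoved. Next I measure the jar and stand.

Run:
```python
from h import *
S,T=[cv2.imread(f"pics/{n}1.png") for n in("side","top")]
def up(im,b,k=4): return cv2.resize(im[b[1]:b[3],b[0]:b[2]],None,fx=k,fy=k,interpolation=cv2.INTER_CUBIC).astype(int)
def unup(p,b,k=4): return (np.array(p,float)+.5)/k-.5+[b[0],b[1]]
def big(m): return max(cv2.findContours(m.astype(np.uint8),cv2.RETR_EXTERNAL,cv2.CHAIN_APPROX_NONE)[0],key=cv2.contourArea)
res={}
for n,im,b in(("side",S,(296,146,320,168)),("top",T,(360,212,392,244))):
    a=up(im,b);B,G,R=a[...,0],a[...,1],a[...,2]
    red=(R>45)&(R>1.6*G)&(R>1.6*B)
    h=cv2.convexHull(big(red));m=np.zeros(red.shape,np.uint8);cv2.fillPoly(m,[h],1)
    w=(m>0)&~((R>1.5*G))
    c=big(w);M=cv2.moments(c);res[n]=unup((M['m10']/M['m00'],M['m01']/M['m00']),b)
    hh=unup(h.reshape(-1,2),b);print(n,"disc",res[n],"redbox",hh.min(0),hh.max(0))
print("captop",tri(res["side"],res["top"]),onz("top",res["top"],101),onz("side",res["side"],101))
# stand: dark well and white plate, both views
for n,im,b in(("side",S,(212,222,280,290)),("top",T,(190,180,265,235))):
    a=up(im,b);mx=a.max(2);mn=a.min(2)
    w=(mx>95)&(mx-mn<45);c=cv2.convexHull(big(w));print(n,"plate",np.round(unup(cv2.boxPoints(cv2.minAreaRect(c)),b),1).tolist(), np.round(unup(cv2.approxPolyDP(c,14,True).reshape(-1,2),b),1).tolist())
    d=(mx<70).astype(np.uint8)
    for c in cv2.findContours(d,cv2.RETR_EXTERNAL,cv2.CHAIN_APPROX_NONE)[0]:
        if cv2.contourArea(c)>1200:
            print(n,"dark",cv2.contourArea(c)/16,np.round(unup(cv2.minAreaRect(c)[0],b),1),np.round(unup(cv2.boxPoints(cv2.minAreaRect(c)),b),1).tolist())
k=5
a=cv2.resize(T[180:235,190:270],(400,275),interpolation=cv2.INTER_CUBIC);b_=cv2.resize(S[222:277,212:292],(400,275),interpolation=cv2.INTER_CUBIC)
c=cv2.resize(T[205:260,345:425],(400,275),interpolation=cv2.INTER_CUBIC);d=cv2.resize(S[140:195,280:360],(400,275),interpolation=cv2.INTER_CUBIC)
cv2.imwrite("pics/crop1.png",np.vstack([np.hstack([a,b_]),np.hstack([c,d])]))
```

```text
side disc [306.81035826 155.16092939] redbox [299.625 152.125] [314.625 162.625]
top disc [376.63431312 227.36514337] redbox [366.125 218.125] [385.625 237.125]
captop (array([ 484.17545951, -373.26331342,   89.29603265]), np.float64(0.10717489327363973)) [ 482.70210419 -369.45920079  101.        ] [ 480.50063254 -357.54557687  101.        ]
side plate [[216.3, 275.8], [220.0, 261.5], [262.7, 272.6], [258.9, 287.0]] [[217.4, 273.6], [218.6, 266.9], [230.9, 265.1], [261.9, 275.6], [252.9, 285.4]]
side dark 366.28125 [249.1 241.8] [[235.0, 247.1], [239.3, 230.4], [263.2, 236.5], [259.0, 253.2]]
top plate [[197.9, 179.6], [264.4, 179.6], [264.4, 234.4], [197.9, 234.4]] [[264.4, 184.4], [264.4, 204.4], [253.1, 224.6], [234.9, 234.4], [211.1, 234.4], [198.1, 224.6], [200.1, 189.4], [225.6, 179.6]]
top dark 104.71875 [209.8 206.2] [[201.8, 206.5], [210.1, 198.1], [217.9, 205.9], [209.5, 214.2]]
top dark 409.125 [235.8 205. ] [[225.4, 194.9], [246.1, 194.9], [246.1, 215.1], [225.4, 215.1]]
```

View pics/crop1.png

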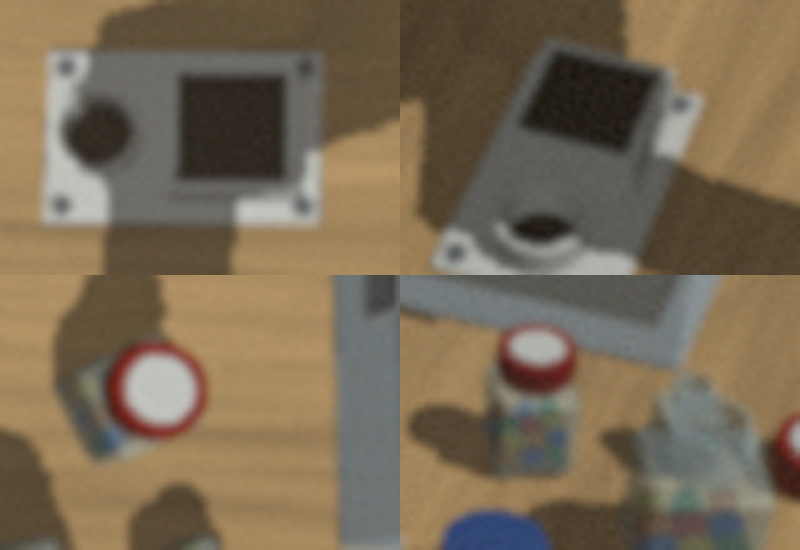

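Run:
```python
from h import *
u=lambda p,o,q:np.array([(p[0]-o[0])/5+q[0]-.4,(p[1]-o[1])/5+q[1]-.4])
ct=u((160,390),(0,275),(345,205));cs=u((537,347),(400,275),(280,140))
print("captop",tri(cs,ct),onz("top",ct,101),onz("side",cs,101))
def yaw(a,b): d=b-a;return np.degrees(np.arctan2(d[1],d[0]))%90,np.linalg.norm(d)
a,b=[onz("top",u(p,(0,275),(345,205)),0) for p in((58,380),(100,462))];print("jar top-view",a,b,yaw(a,b))
a,b=[onz("side",u(p,(400,275),(280,140)),0) for p in((495,470),(568,477))];print("jar side-view",a,b,yaw(a,b))
tc=[u(p,(0,0),(190,180)) for p in((179,75),(284,76),(283,181),(179,180))]
sc=[u(p,(400,0),(212,222)) for p in((555,50),(662,71),(628,151),(520,128))]
T=[onz("top",p,40) for p in tc];S=[onz("side",p,40) for p in sc]
print("well top",np.mean(T,0),[np.round(yaw(T[i],T[(i+1)%4]),1) for i in range(4)])
print("well side",np.mean(S,0),[np.round(yaw(S[i],S[(i+1)%4]),1) for i in range(4)])
print(tri(np.mean(sc,0),np.mean(tc,0)))
P=[onz("top",u(p,(0,0),(190,180)),6) for p in((47,52),(323,50),(320,226),(41,226))]
print("plate",np.round(P,1).tolist(),np.mean(P,0),[np.round(yaw(P[i],P[(i+1)%4]),1) for i in range(4)])
```

```text
captop (array([ 482.91806277, -370.73109308,   96.58379525]), np.float64(0.7184546937939832)) [ 481.98881101 -369.3530988   101.        ] [ 481.90603017 -364.73760111  101.        ]
jar top-view [ 497.62245514 -335.26225364    0.        ] [ 445.69150936 -362.89492035    0.        ] (np.float64(28.017623884306744), np.float64(58.825057582360586))
jar side-view [ 497.90282504 -337.07123774    0.        ] [ 444.14131401 -349.98381443    0.        ] (np.float64(13.505622449180436), np.float64(55.29045763349556))
well top [534.81828963  61.11982324  40.        ] [array([ 2.9, 67.7]), array([ 3.3, 68.3]), array([ 2.9, 66.3]), array([ 4.5, 68.3])]
well side [534.70148357  62.73010909  40.        ] [array([ 6.9, 70.1]), array([ 3.5, 69.7]), array([ 6.3, 68.6]), array([ 4.7, 68.9])]
(array([535.17460134,  61.30749946,  37.58104944]), np.float64(0.2956926336648309))
plate [[584.1, 189.7, 6.0], [596.7, 6.4, 6.0], [479.1, 1.0, 6.0], [468.1, 182.8, 6.0]] [531.98803242  94.95807921   6.        ] [array([  3.9, 183.8]), array([  2.6, 117.7]), array([  3.5, 182.2]), array([  3.4, 116.3])]
```

The crop shows the cap disc at top (376.6,227.6) and side (307,154), and the well centre at top (235.8,205) and side (249.8,241.5). The jar yaw disagrees between the views (28° vs 13°), so I zoom in once.

Run:
```python
import cv2,numpy as np
from station import camera
# average several frames to cut the noise
out=[]
for n,(x,y) in(("top",(350,212)),("side",(288,145))):
    a=np.mean([camera(n).astype(float) for _ in range(6)],0)[y:y+40,x:x+40,::-1]
    a=255*(np.clip(a,0,255)/255)**.6
    a=cv2.resize(a.astype(np.uint8),(400,400),interpolation=cv2.INTER_CUBIC)
    for k in range(0,400,50): a[::4,k]=0;a[k,::4]=0
    out.append(a)
cv2.imwrite("pics/jar.png",np.hstack(out))
```

```text
(no output)
```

View pics/jar.png

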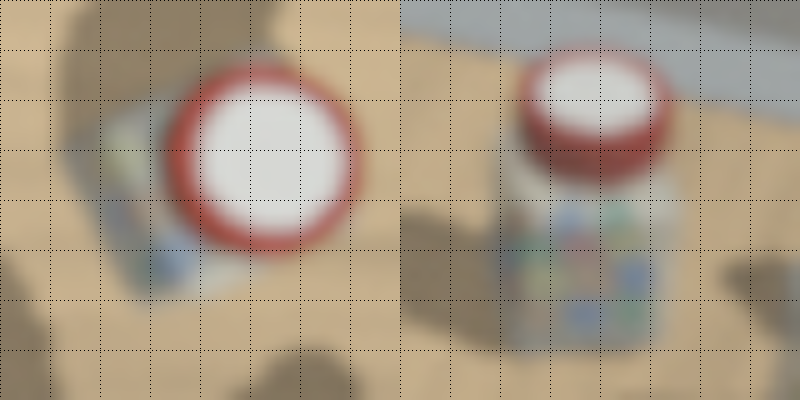

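Run:
```python
from h import *
R=down(np.radians(8));x,y=482,-368
move_to([x,y,270],R);move_l([x,y,130],speed=200)
print(move_l([x,y,84.5],speed=80,until_force=8),sense()["tcp_pos"])
close(50);s=sense();print(s["gripper_width"],s["contact_force"],s["moment"],s["tcp_pos"])
move_l([x,y,250],speed=200)
s=sense();print(s["gripper_width"],s["contact_force"],s["moment"],s["clock"])
q=inverse_kinematics([534.8,61.5,250],down(np.radians(-11.6)));print(q)
move_to([534.8,61.5,250],down(np.radians(-11.6)))
S=shot("side","side2");T=shot("top","top2");print(sense()["clock"],[proj(n,[534.8,61.5,190]) for n in("side","top")])
u,v=proj("side",[534.8,61.5,190]).astype(int);a=S[v-40:v+50,u-60:u+60];u,v=proj("top",[534.8,61.5,190]).astype(int);b=T[v-40:v+50,u-60:u+60]
cv2.imwrite("pics/held.png",cv2.resize(np.hstack([a,b])[...,::-1],(800,300),interpolation=cv2.INTER_CUBIC))
```

```text
False [ 481.95707574 -367.96095987   84.19261005]
56.3993984536361 [2.5030606  1.20537792 1.27220477] [ 0.00272858 -0.51698868 -0.03558252] [ 482.85880843 -368.36073021   85.13665204]
56.59669987451099 [-1.1754987   0.3110881  -4.88069718] [-0.08235737 -0.0994602   0.03782237] 15.6167
[ 6.82221993e-02  2.80011859e-03  1.89188592e+00 -4.44089210e-16
  1.24690662e+00  2.70680393e-01]
17.3083 [array([249.96672511, 205.85792529]), array([232.55833468, 195.98032351])]
```

View pics/held.png

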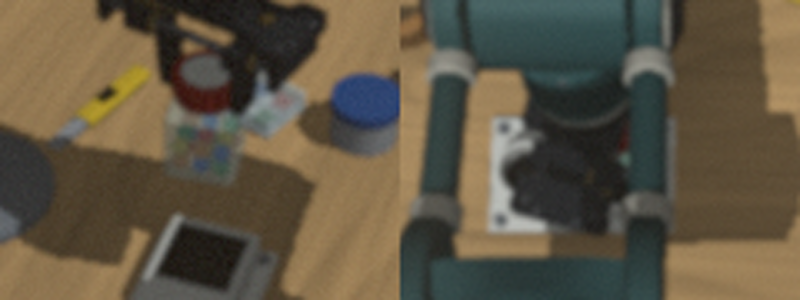

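Held jar in the side crop: bottom corners at about (165,172) and (237,183). It hangs upright over the well. I zoom on the side view to get the held yaw.

Run:
```python
from h import *
u,v=proj("side",[534.8,61.5,190]).astype(int);print(u,v)
a=np.mean([camera("side").astype(float) for _ in range(8)],0)[v-15:v+25,u-20:u+20,::-1]
a=(255*(np.clip(a,0,255)/255)**.6).astype(np.uint8)
a=cv2.resize(a,(600,600),interpolation=cv2.INTER_CUBIC)
for k in range(0,600,75): a[::4,k]=0;a[k,::4]=0
cv2.imwrite("pics/held2.png",a)
```

```text
249 205
```

View pics/held2.png

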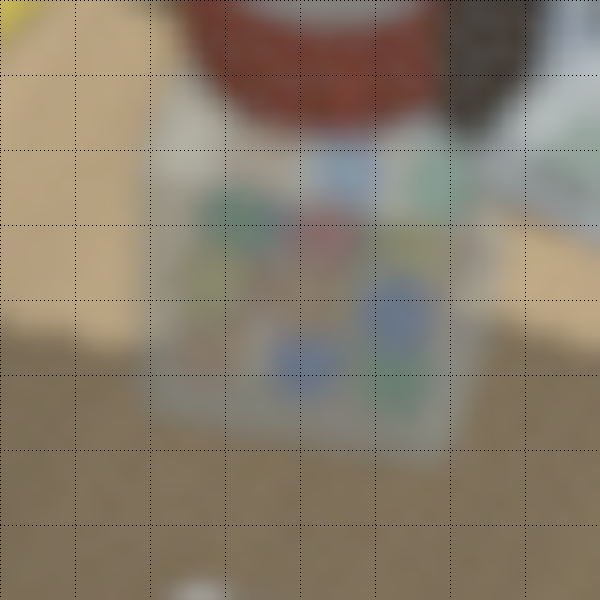

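Run:
```python
from h import *
u=lambda x,y:(229+x/15-.47,190+y/15-.47)
for pa,pb in(((140,410),(450,465)),((155,418),(435,468))):
  for z in(162,168):
    a,b=onz("side",u(*pa),z),onz("side",u(*pb),z);d=b-a
    print(z,a,b,np.degrees(np.arctan2(-d[1],-d[0])),np.linalg.norm(d))
print([onz("side",u(x,y),190) for x,y in((310,250),(315,290))],sense()["tcp_pos"],sense()["moment"])
```

```text
162 [560.99407382  90.11196302 162.        ] [500.05282942  81.64809224 162.        ] 7.9069865756894995 61.52619261635009
168 [558.46344676  95.68976853 168.        ] [497.93577643  87.2833373  168.        ] 7.906986575689602 61.10864883165265
162 [557.44291768  91.04722297 162.        ] [502.41985322  83.48046253 162.        ] 7.830189522023174 55.54091721696733
168 [554.93639033  96.61868139 168.        ] [500.28673657  89.10327232 168.        ] 7.830189522023162 55.16399214174031
[array([536.31628072,  63.65870813, 190.        ]), array([531.20273729,  73.64638642, 190.        ])] [534.83330035  61.28615643 250.00413708] [-0.02716358 -0.06834205  0.09817377]
```

Run:
```python
from h import *
R=down(np.radians(-14.6));x,y=534.8,61.5
move_to([x,y,250],R);move_l([x,y,134],speed=150)
hit=move_l([x,y,84],speed=30,until_force=8)
s=sense();print(hit,s["tcp_pos"],s["contact_force"],s["moment"],s["clock"])
```

```text
True [535.7679551   61.83518468  90.66211653] [1.04507007 1.0781519  4.52765921] [ 0.03204008 -0.07527784 -0.00598714] 20.1917
```

Run:
```python
from h import *
close(60);x,y,z=sense()["tcp_pos"];z+=0.3
print(sense()["contact_force"],sense()["gripper_width"])
for d in range(8,65,8):
    move_to([x,y,z],down(np.radians(-14.6+d)));s=sense()
    print(d,np.round(s["contact_force"],1),np.round(s["moment"],2),np.round(s["tcp_pos"],1),round(s["gripper_width"],1),round(s["clock"],1))
    if abs(s["contact_force"][2])>35: break
shot("side","side3")
```

```text
[2.07754101 1.09062927 5.30580065] 56.28878741046404
8 [ 1.  -0.8  0.9] [-0.2  -0.16  0.04] [535.9  61.6  91. ] 57.1 20.7
16 [ 0.9 -3.4  1.7] [-0.5  -0.02  0.07] [535.6  61.3  91. ] 56.0 20.9
24 [-0.5 -3.2  5.8] [-0.51  0.18  0.15] [535.5  61.4  91.1] 56.5 21.2
32 [0.6 0.5 5.5] [-0.14 -0.01  0.11] [536.2  62.2  91.6] 56.4 21.4
40 [0.1 0.1 6. ] [-0.11 -0.01  0.06] [536.4  62.3  91.9] 56.5 21.7
48 [ 0.1 -0.3  6. ] [-0.15 -0.05  0.06] [536.5  62.3  92. ] 56.5 22.0
56 [0.2 0.1 5.7] [-0.09 -0.1   0.07] [536.5  62.3  92. ] 56.3 22.2
64 [-0.3 -0.1  6.2] [-0.07 -0.14  0.03] [536.6  62.3  92. ] 56.6 22.5
```

Run:
```python
from h import *
x,y,z=sense()["tcp_pos"]
for d in(3,6):
    move_l([x,y,z+d],speed=20);sleep(.2);s=sense();print(np.round(s["contact_force"],2),np.round(s["moment"],2),s["tcp_pos"],s["clock"])
S=shot("side","side4");u,v=proj("side",[535,62,60]).astype(int)
cv2.imwrite("pics/l1.png",cv2.resize(S[v-50:v+40,u-60:u+60,::-1],(800,600),interpolation=cv2.INTER_CUBIC))
```

```text
[-0.95  0.45 -0.47] [-0.02 -0.18  0.04] [536.13996926  62.27707955  94.54049466] 23.0833
[ 0.34 -0.06 -0.5 ] [-0.01 -0.16 -0.04] [536.58388998  62.2617364   98.02197237] 23.5833
```

View pics/l1.png

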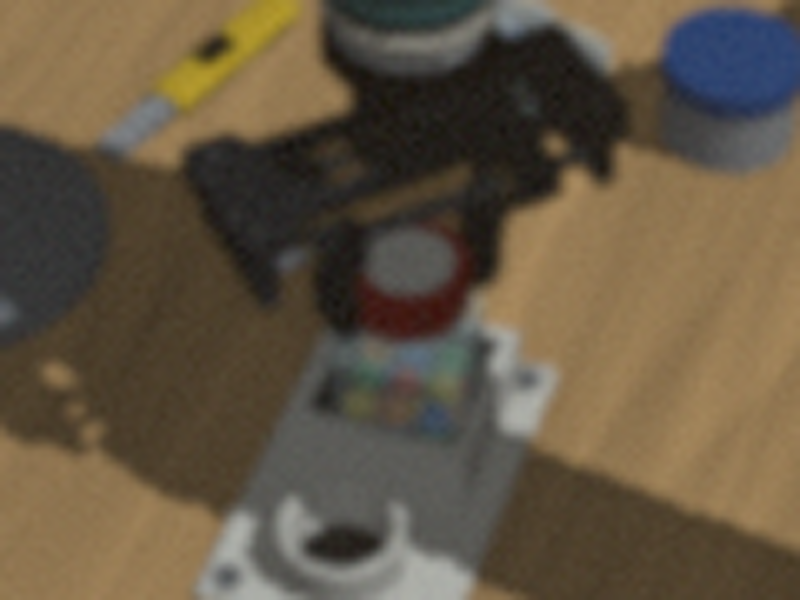

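The side crop shows the jar seated in the square well with the cap in the jaws. The force is only −0.5 N, so the cap is free and I lift it clear.

Run:
```python
from h import *
x,y,z=sense()["tcp_pos"]
move_l([x,y,121],speed=40);sleep(.4);s=sense();print(np.round(s["contact_force"],2),np.round(s["moment"],2),s["tcp_pos"],s["tool_rot"][:,2],s["gripper_width"],s["clock"])
S=shot("side","side5");T=shot("top","top5");u,v=proj("side",[535,62,70]).astype(int)
a=cv2.resize(S[v-45:v+30,u-37:u+38,::-1],(400,400),interpolation=cv2.INTER_CUBIC)
cv2.imwrite("pics/end.png",np.hstack([a,cv2.resize(T[80:320,190:430,::-1],(400,400))]))
```

```text
[-0.08  0.35  0.13] [-0.02 -0.1   0.02] [536.43176719  62.22284585 120.79356003] [-4.13676264e-04 -1.65789175e-05 -9.99999914e-01] 56.642309909785034 24.7583
```

View pics/end.png

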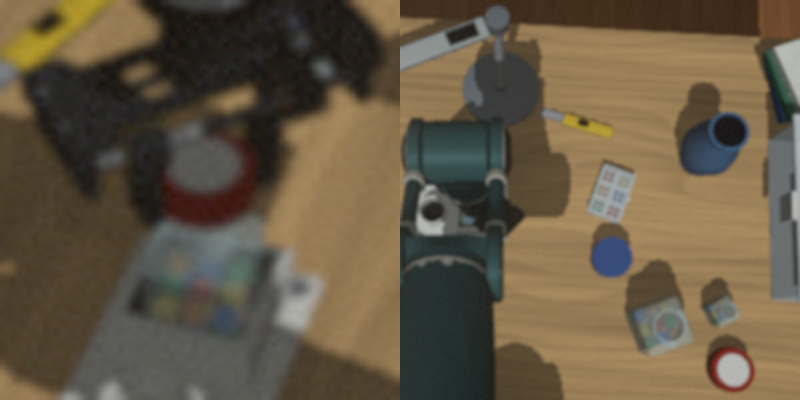

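The cap is held level in the jaws above the open neck, the jar is still down in the well, and the lamp bar is still swung left. The bystanders in view are where they were.

```bash
python3 -c "
from station import *
print(sense()['clock'],sense()['gripper_width']);job_done()"
```

```text
24.8583 56.370282044114504
the job is handed in; nothing more can be done
```

The job is done and handed in at 24.9 s of the 58 s allowed. The light bar is swung left, the jar stands in the square well, and the arm is holding the unscrewed cap level above it.

- **Lamp:** I pushed the bar from its right side through about 1.1 to 1.2 rad, and the last top view shows it still swung left, clear of the stand.
- **Jar:** I carried it by its closed cap and lowered it into the square well. It touched down at TCP z = 90.7 mm, against about 91 mm expected for the well floor.
- **Cap:** I turned it 64° anticlockwise, then lifted it straight up. The force was only −0.5 N on lifting, so the jar was not coming with it. The grip width is 56.4 mm, the tool is vertical, and the cap's lower edge is about 11 mm above the mouth, worked out from the arm's position.
- **Bystanders:** those in the last view had not shifted. The carton, the tape and the left-hand bead case were outside it and I did not check them again.

Three checks disagreed or were weak:
- **Jar yaw:** the two views first gave different values (28° from the top, 13° from the side). I took 23°, re-measured while the jar was held and corrected it by 3°.
- **Turning torque:** my samples while turning reached only 0.15 N m, below the stated starting torque, so the peak fell between samples. The 1 mm rise of the cap and the free lift are what show that the threads had let go.
- **Cap-top height:** it triangulated at 96.6 mm, against 101 mm from the text.

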